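# Check the catch and hold the tub's wire lid open

### The arm

A 6-joint arm with a two-finger parallel gripper is mounted at the origin on the work surface. World frame = base frame: x ahead of the robot, y to its left, z up, the work surface at z = 0. Lengths are in m, angles in rad, forces in N, time in s.
With the tool pointing down it reaches from about 0.35 to 0.975 m from the base axis. Payload 4.9 kg.
Tool frame: the origin (TCP) lies between the finger pads; the fingertips stand 14 mm ahead of it and the grasp point (between the pads) lies 5 mm behind it (manip.finger_overhang is the distance from the TCP to the fingertips, in m); z points along the fingers, y is the line along which they close (so a half turn about z gives the same grasp; the last joint's range is limited). The gripper opens to 85 mm and grips with 20 to 120 N. Pads are 22 mm wide; open, the fingers measure 114 mm over their backs; the gripper's body (76 mm by 85 mm) begins 54 mm behind the grasp point. The pads swing forward as they close: fully open they stand 13 mm farther back than shut.
Start: joints at [-1.453, 0.053, 1.613, -0, 1.476, -0.119], TCP at [0.147, -0.608, 0.245] pointing down, gripper open.
Joint ranges: [-3.01, 3.01], [-1.01, 2.22], [0.06, 2.58], [-1.02, 4.17], [0.09, 2.62], [-3.14, 3.14]. Speed limits (rad/s): [2.57, 2.57, 3.14, 3.14, 3.14, 3.14].

### API

Orientations are given as a unit quaternion [w, x, y, z].
In Python, from plant import manip, grab_frame gives the robot as it stands.
- The arm moves only by the tool servo_tool, never from a script. Its argument "deltas" is a list that holds one entry, the list of rows, each a list of 5 numbers: the opening in per cent of the stroke, from 0 (shut) to 100 (fully open), then the shift along the world's x, y, z in m, then the turn about the world's z in degrees. A call has exactly 8 rows; each row shifts and turns the commanded pose from where the row before left it; what a row does not reach is not made up. A row lasts 1/10 s, in which the tool goes at most 50 mm and 8.59 degrees, less where a joint would pass 70% of its speed; a pose out of reach is approached as far as the arm can. A call is refused whole if a number of a shift passes 0.05 or a number of a turn 8.59, either way. A call with a gripper value outside its range is refused whole. The fingers move at their own pace and stop on an object; the grip force is fixed at half the most. Time passes only in rows, so rows that do not move let the fingers close, or fill a call up. It gives the time, the measured TCP pose, the force, the opening and the grip force at its end, in the units of the state.
- manip.state(): the state, without advancing time (a new reading comes with each control period).
- grab_frame(name): name is "scene" or "top" or "wrist"; returns a dict with "pixels" (480x640x3 uint8, red, green, blue), "z_map" (480x640 float32, m along the optical axis (not along the pixel's ray), 0 where there is no reading), "fx", "fy", "cx", "cy" (pixels), "rvec" (rotation vector, rad) and "tvec" (3), from world to camera coordinates, as OpenCV has them; the wrist camera has in their place "T_tool_cam" (4x4, takes a point from camera to tool coordinates, whose origin is the TCP and whose axes are the flange's). Camera axes: x right, y down, z forward; pixel columns grow to the right and rows downward; lengths in m; the calibration is good to about 2 mm. The wrist camera is an equidistant fisheye: a pixel r from the principal point sees the ray r / f radians off the axis. A picture is of the moment at which its call begins: read the wrist's pose just before it.
- manip.job_done(): hands the job in; it is judged then, once.
The state is a dict: "time": time; "joint_pos": joint angles; "joint_vel": joint speeds; "joint_efforts": joint torques, N m; "tool_pos": TCP position; "tool_rot": TCP orientation; "contact_force": force on the tool from outside, world axes, zero at the start; "ft_torque": the same for the moment, N m; "gripper_width": opening from 0.0 (shut) to 1.0 (fully open); "grasp_force": force on a finger pad.
Only numpy, scipy, OpenCV 4.12 (cv2) and the standard library are available. Lean on these libraries where they do the work, as an engineer would, in place of code of your own. Each camera call takes 0.05 s, during which the arm holds its last target. There are 200 camera calls.

### The job

Before moving the sliding catch on the front of the tub's wire lid, tug the lid up a little to learn whether it is caught. If it is caught, let it down and slide the catch fully over to its other end. Then lift the lid until it stands about 45 degrees open and finish while still holding it there steadily, without shifting the glassware and other things around the tub.

Things in the scene. Friction and masses are not known exactly. Their poses are not given: they have to be found in the camera images.
- tub: the off-white plastic tub, fixed to the bench, 220 (x) x 280 (y) x 130 mm tall; origin at the centre of its underside; its own x points from its front (towards the robot) to its back, its own y to the left, z up. A steel wire lid covers it, hinged along the back rim; the lid's front bar is a flat steel strip 40 mm deep and 7 mm thick, its top 137.5 mm above the bench, which overhangs the tub's front wall and a small closed catch case below the strip
- hinge (a point): the lid's hinge axis at mid-width of the tub's back rim, 134 mm above the bench; the axis runs along the tub's y
- lid (a joint): opening angle of the lid in rad: 0 shut, grows as the front is lifted, stop at 1.3; it falls shut by its own weight (about 0.5 kg, 2.5 to 4.5 N at the handle) from every angle. When caught, it has a play of about 0.035 rad (8 mm at the handle) and then stops firmly; when free, it goes on past that
- handle (a point): middle of the lid's handle, a steel arch with a round bar 12 mm thick and 90 mm long along the tub's y, standing on the left half of the front strip, bar centre 40 mm above the strip (about 178 mm above the bench when shut); with the lid shut it lies 235 mm in front of the hinge axis and 44 mm above it, and it moves with the lid
- catch (a joint): position of the sliding catch in m, from 0 (its right end) to 0.030 (its left end, nearer the handle), along the tub's +y; it starts within 3 mm of 0, stays where it is put, about 2 N to slide. From outside nobody can tell which end is the caught one: in some tubs the lid is caught at 0 and free at 0.030, in others free at 0 and caught at 0.030; in the middle it is caught. It slides easily with the lid let down
- knob (a point): the knob of the sliding catch on the right half of the lid's front strip, a white upright block 16 x 16 mm; the point lies 22 mm above the foot plate's base, 11 mm below the knob's top, about 160 mm above the bench with the lid shut; the knob rides on the lid
- flask_a: corked conical glass flask, 68 mm wide, 125 mm tall, beside the tub on its left; origin at the centre of its underside; a bystander, to be left alone
- flask_b: another corked conical flask of the same size, further left; origin at the centre of its underside; a bystander, to be left alone
- beaker: glass beaker, 70 mm wide, 90 mm tall, to the right of the tub; origin at the centre of its underside; a bystander, to be left alone
- petri: closed clear dish, 90 mm wide, 15 mm tall, lying in front of the tub; origin at the centre of its underside; a bystander, to be left alone
- jar: amber jar, 60 mm wide, 85 mm tall, on the right; origin at the centre of its underside; a bystander, to be left alone
- wash: white bottle, 60 mm wide, 150 mm tall, on the right; origin at the centre of its underside; a bystander, to be left alone
- stopper: loose cork stopper, 32 mm wide, 30 mm tall, front right; origin at the centre of its underside; a bystander, to be left alone

How it is judged:
By the outcome, as a careful person would: the job done as asked, in the order asked, and still so for the second after the job is handed in, while the arm keeps its last pose, push and grip.
It also fails if it takes over 58 s, if anything falls off the work surface, if the arm or the gripper's body presses on something with over 40 N, if the wrist force passes 120 N, or if a joint passes its speed limit or range.

## Working session

There is one attempt and no reset: what is moved stays moved. The work goes in short steps, Python scripts to look and compute and a tool call to move; the robot and the scene stay as the last step left them, time stands still between calls to the robot, and variables do not carry over. Pictures are saved under pics/ and viewed, at most 10 in all, crops included, and the job is handed in when it is done.

Besides the shell and the picture viewer there is one more tool, called as name(argument=value, ...) on one line, values as JSON. servo_tool: Moves the arm, as the interface text tells. Its arguments: {"type":"object","properties":{"deltas":{"type":"array"}},"required":["deltas"]}

```bash
mkdir -p pics; ls; cat > h.py <<'E'
import numpy as np, cv2
from plant import manip, grab_frame
def cloud(f):
    v,u=np.mgrid[0:480,0:640]; z=f["z_map"]
    p=np.stack([(u-f["cx"])/f["fx"]*z,(v-f["cy"])/f["fy"]*z,z],-1)
    R=cv2.Rodrigues(np.array(f["rvec"],float))[0]
    w=(p-np.array(f["tvec"]).ravel())@R
    w[z==0]=np.nan
    return w
def save(f,n): cv2.imwrite("pics/"+n,f["pixels"][...,::-1])
E
python3 - <<'E'
from h import *
print(manip.state())
for n in ("scene","top"):
    f=grab_frame(n); save(f,n+"1.png"); np.save(n+"1.npy",cloud(f))
E
```

```text
pics
{'time': 0.0, 'joint_pos': array([-1.45301761e+00,  5.33564078e-02,  1.61432921e+00,  9.94940040e-06,
        1.47600511e+00, -1.18978274e-01]), 'joint_vel': array([-0.0004454 , -0.00110417,  0.00114116,  0.00087343,  0.00151213,
       -0.00085142]), 'joint_efforts': array([-9.22086401e-04, -3.93678117e+01, -3.70177960e+01, -1.74613215e-04,
        7.01381417e-03,  2.50933780e-06]), 'tool_pos': array([ 0.14653855, -0.60695069,  0.24404224]), 'tool_rot': array([-1.04903660e-03,  9.93000955e-01,  1.18101667e-01,  5.58106345e-06]), 'contact_force': array([-0.10989091,  0.17157537, -0.57197426]), 'ft_torque': array([ 0.00914189, -0.01154272, -0.01151047]), 'grasp_force': 0.0, 'gripper_width': 1.0009284250277326}
```

View pics/top1.png

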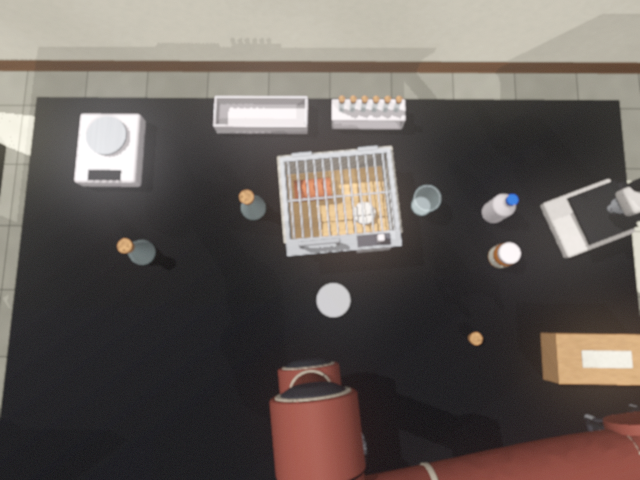

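View pics/scene1.png

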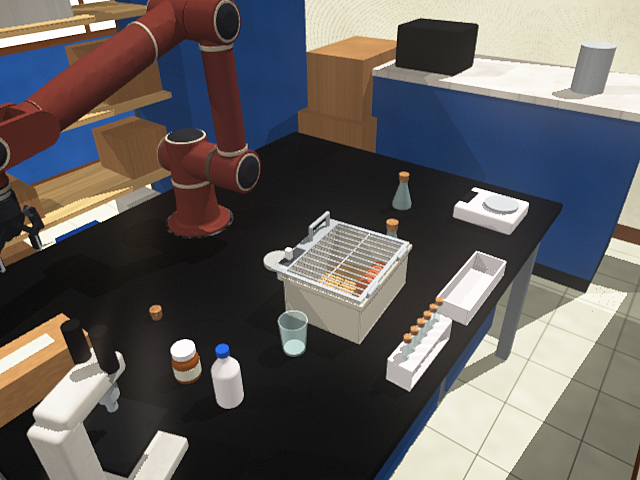

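The top view shows the tub at about (340,200), turned slightly, with the handle near (322,243), the knob near (383,238), the petri dish at (333,300) and the beaker at (425,199). Next I'll measure the tub.

```bash
python3 - <<'E'
from h import *
w=np.load("top1.npy"); s=np.load("scene1.npy")
sub=w[225:262,275:410]; 
m=(sub[...,2]>.128)&(sub[...,2]<.145); P=sub[m]
print("strip n",m.sum())
(c,sz,a)=cv2.minAreaRect(P[:,:2].astype(np.float32)); print(c,sz,a)
# whole lid
q=w[135:265,265:412]; Q=q[(q[...,2]>.125)&(q[...,2]<.15)]
print("lid",cv2.minAreaRect(Q[:,:2].astype(np.float32)))
for nm,W in(("top",w[220:262,270:410]),("scene",s[200:300,255:345])):
    R=W.reshape(-1,3); R=R[(R[:,0]>.3)&(R[:,2]<.25)]
    H=R[R[:,2]>.148]; 
    n,lab=0,None
    from scipy.cluster.hierarchy import fcluster,linkage
    l=fcluster(linkage(H,'single'),.025,'distance')
    for k in set(l):
        h=H[l==k]
        if len(h)>3: print(nm,len(h),h.mean(0).round(4),h.min(0).round(4),h.max(0).round(4)); 
        if len(h)>20:
            hh=h[h[:,2]>h[:,2].max()-.01]; print("  top",cv2.minAreaRect(hh[:,:2].astype(np.float32)))
for n,(u,v) in dict(petri=(333,300),beaker=(425,199),flaska=(250,205)).items(): print(n,w[v,u])
f=grab_frame("top"); im=cv2.resize(f["pixels"][215:265,265:415],None,fx=5,fy=5,interpolation=2)[...,::-1]
g=grab_frame("scene"); i2=cv2.resize(g["pixels"][195:300,250:420],(750,463),interpolation=2)[...,::-1]
cv2.imwrite("pics/c1.png",np.vstack([im,i2])[:600]) 
E
```

```text
strip n 1892
(0.5329148769378662, -0.04664149880409241) (0.07753826677799225, 0.2980855703353882) 0.5313679575920105
lid ((0.6366137266159058, -0.0390939861536026), (0.26507389545440674, 0.2966040074825287), 5.673327922821045)
top 221 [0.5188 0.0087 0.1816] [ 0.5087 -0.0399  0.1551] [0.5301 0.0584 0.189 ]
  top ((0.5193649530410767, 0.009399302303791046), (0.012492521665990353, 0.09872272610664368), 6.359347343444824)
top 55 [ 0.5339 -0.1384  0.1678] [ 0.5263 -0.1458  0.1488] [ 0.5431 -0.1308  0.1774]
  top ((0.5353004336357117, -0.1384187489748001), (0.014598521403968334, 0.015229635871946812), 89.27030944824219)
scene 73 [ 0.5408 -0.144   0.1619] [ 0.5308 -0.1515  0.1481] [ 0.5485 -0.1312  0.1738]
  top ((0.539212167263031, -0.1418144255876541), (0.015060456469655037, 0.019312182441353798), 17.08355140686035)
scene 178 [0.5262 0.0018 0.1736] [ 0.5146 -0.0446  0.1485] [0.5347 0.0566 0.1865]
  top ((0.5256683826446533, 0.005800604820251465), (0.013233291916549206, 0.10018421709537506), 5.478416442871094)
petri [ 0.3893486  -0.02839055  0.01576843]
beaker [ 0.67301677 -0.28257467  0.00427411]
flaska [0.6298617  0.1914292  0.09190044]
```

View pics/c1.png

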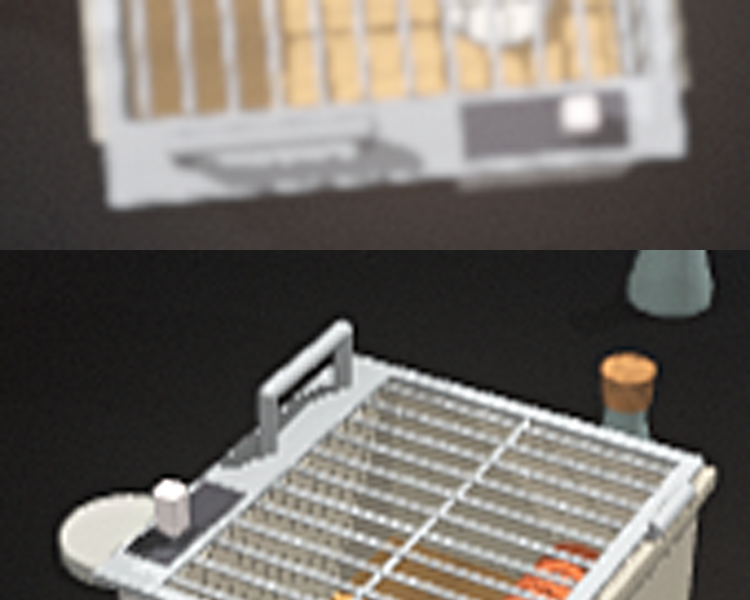

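servo_tool(deltas=[[[100, 0.0235, 0.0385, 0.003, 5.14], [100, 0.0235, 0.0385, 0.003, 5.14], [100, 0.0235, 0.0385, 0.003, 5.14], [100, 0.0235, 0.0385, 0.003, 5.14], [100, 0.0235, 0.0385, 0.003, 5.14], [100, 0.0235, 0.0385, 0.003, 5.14], [100, 0.0235, 0.0385, 0.003, 5.14], [100, 0.0235, 0.0385, 0.003, 5.14]]])

```text
time: 1.0
tool_pos: [0.3351, -0.2978, 0.2693]
tool_rot: [0.0, 0.888, 0.461, 0.0]
contact_force: [0.8, -0.8, 0.1]
gripper_width: 1.002
grasp_force: 0.0
```

servo_tool(deltas=[[[100, 0.0235, 0.0385, 0.003, 5.14], [100, 0.0235, 0.0385, 0.003, 5.14], [100, 0.0235, 0.0385, 0.003, 5.14], [100, 0.0235, 0.0385, 0.003, 5.14], [100, 0.0235, 0.0385, 0.003, 5.14], [100, 0.0235, 0.0385, 0.003, 5.14], [100, 0.0235, 0.0385, 0.003, 5.14], [100, 0, 0, 0, 0]]])

```text
time: 1.8
tool_pos: [0.5006, -0.026, 0.2905]
tool_rot: [-0.0, 0.7, 0.714, 0.001]
contact_force: [0.3, -1.7, 0.2]
gripper_width: 1.005
grasp_force: 0.0
```

```bash
cat >> h.py <<'E'
from scipy.spatial.transform import Rotation as Ro
def wristcloud(f,s):
    v,u=np.mgrid[0:480,0:640]; x=(u-f["cx"])/f["fx"]; y=(v-f["cy"])/f["fy"]; r=np.hypot(x,y)+1e-9
    k=np.tan(np.minimum(r,1.5))/r; z=f["z_map"]
    p=np.stack([x*k*z,y*k*z,z],-1); T=np.array(f["T_tool_cam"])
    p=p@T[:3,:3].T+T[:3,3]; q=s["tool_rot"]
    w=Ro.from_quat(np.r_[q[1:],q[0]]).apply(p.reshape(-1,3)).reshape(p.shape)+s["tool_pos"]
    w[(z==0)|(r>1.2)]=np.nan
    return w
E
python3 - <<'E'
from h import *
s=manip.state(); f=grab_frame("wrist"); save(f,"w1.png"); w=wristcloud(f,s)
print(s["time"],s["tool_pos"],s["tool_rot"],s["joint_pos"],s["contact_force"])
R=w.reshape(-1,3); R=R[np.isfinite(R[:,0])]
for nm,c,z0,z1 in(("handle",(.522,.008),.172,.195),("knob",(.537,-.14),.155,.185)):
    h=R[(abs(R[:,0]-c[0])<.04)&(abs(R[:,1]-c[1])<.075)&(R[:,2]>z0)&(R[:,2]<z1)]
    print(nm,len(h),h.mean(0),h.min(0),h.max(0),cv2.minAreaRect(h[:,:2].astype(np.float32)))
E
```

```text
1.8 [ 0.50058607 -0.02603579  0.29048146] [-2.88186715e-04  7.00234462e-01  7.13912516e-01  7.31668732e-04] [-2.01361664e-01 -2.72519529e-01  1.83837090e+00  1.54168819e-03
  1.57543013e+00 -2.20698277e-01] [ 0.31504311 -1.69481778  0.23978624]
handle 2711 [0.51985229 0.01074338 0.18283826] [ 0.51011858 -0.04139888  0.17637969] [0.53098637 0.05919433 0.18608463] ((0.5202940702438354, 0.008901402354240417), (0.012434766627848148, 0.10118339955806732), 5.943081378936768)
knob 475 [ 0.53458143 -0.13623995  0.16717642] [ 0.52661478 -0.14714268  0.15501881] [ 0.54324072 -0.13082707  0.17293522] ((0.5352485775947571, -0.1387123316526413), (0.01665531098842621, 0.015724897384643555), 5.185797214508057)
```

View pics/w1.png

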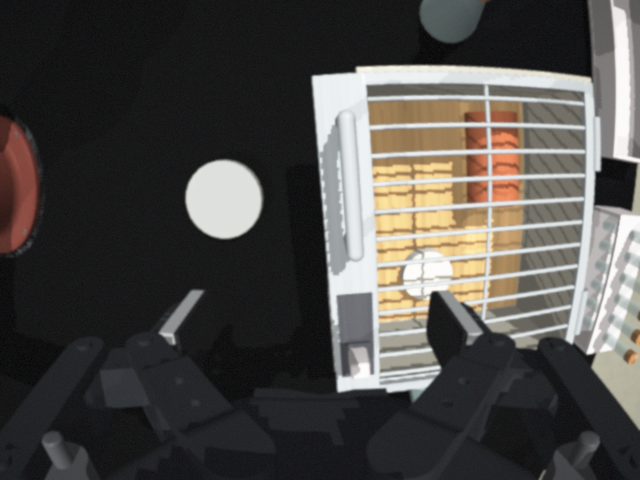

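The wrist view shows the handle bar around (350,185) and the knob at (358,358). Both agree with the top-camera measurement. Now I'll go down over the handle.

servo_tool(deltas=[[[100, 0.0067, 0.0117, 0, 1.6], [100, 0.0067, 0.0117, -0.01, 1.6], [100, 0.0065, 0.0115, -0.02, 1.6], [100, 0, 0, -0.03, 0], [100, 0, 0, -0.03, 0], [100, 0, 0, -0.0275, 0], [60, 0, 0, 0, 0], [40, 0, 0, 0, 0]]])

```text
time: 2.65
tool_pos: [0.5187, 0.0046, 0.1724]
tool_rot: [-0.001, 0.673, 0.74, -0.0]
contact_force: [-0.0, -0.1, 0.4]
gripper_width: 0.694
grasp_force: 0.0
```

servo_tool(deltas=[[[10, 0, 0, 0, 0], [0, 0, 0, 0, 0], [0, 0, 0, 0, 0], [0, 0, 0, 0, 0], [0, 0, 0, 0, 0], [0, 0, 0, 0, 0], [0, 0, 0, 0, 0], [0, 0, 0, 0, 0]]])

```text
time: 3.45
tool_pos: [0.5204, 0.0048, 0.1746]
tool_rot: [0.002, 0.673, 0.74, 0.001]
contact_force: [2.2, 0.7, 5.9]
gripper_width: 0.118
grasp_force: 58.9
```

servo_tool(deltas=[[[0, 0, 0, 0.002, 0], [0, 0, 0, 0.002, 0], [0, 0, 0, 0.002, 0], [0, 0, 0, 0.002, 0], [0, 0, 0, 0.002, 0], [0, 0, 0, 0.002, 0], [0, 0, 0, 0, 0], [0, 0, 0, 0, 0]]])

```text
time: 4.25
tool_pos: [0.5222, 0.0049, 0.1844]
tool_rot: [0.003, 0.673, 0.74, 0.003]
contact_force: [18.1, 0.5, -9.6]
gripper_width: 0.116
grasp_force: 58.3
```

servo_tool(deltas=[[[0, 0.001, 0, 0.001, 0], [0, 0.001, 0, 0.001, 0], [0, 0.001, 0, 0.001, 0], [0, 0.001, 0, 0.001, 0], [0, 0, 0, 0, 0], [0, 0, 0, 0, 0], [0, 0, 0, 0, 0], [0, 0, 0, 0, 0]]])

```text
time: 5.05
tool_pos: [0.5228, 0.005, 0.1867]
tool_rot: [-0.0, 0.673, 0.74, -0.0]
contact_force: [7.5, 0.6, -6.6]
gripper_width: 0.115
grasp_force: 58.6
```

```bash
python3 - <<'E'
from h import *
s=manip.state(); f=grab_frame("wrist"); w=wristcloud(f,s); print(s["tool_pos"],s["contact_force"])
t=cloud(grab_frame("top")); g=grab_frame("scene"); sc=cloud(g); t0=np.load("top1.npy"); s0=np.load("scene1.npy")
def k(W,nm):
    R=W.reshape(-1,3); R=R[np.isfinite(R[:,0])]
    h=R[(abs(R[:,0]-.537)<.02)&(abs(R[:,1]+.14)<.02)&(R[:,2]>.155)&(R[:,2]<.21)]
    # strip plain around handle-knob middle
    q=R[(abs(R[:,0]-.528)<.008)&(abs(R[:,1]+.06)<.012)&(R[:,2]>.12)&(R[:,2]<.17)]
    print(nm,len(h),h[:,2].max() if len(h) else 0,np.percentile(h[:,2],80) if len(h) else 0,len(q),np.median(q[:,2]) if len(q) else 0)
for a,b in((t0,"top0"),(t,"top"),(s0,"scene0"),(sc,"scene"),(w,"wrist")): k(a,b)
E
```

```text
[0.52281287 0.00499149 0.18668438] [ 7.46145813  0.64762307 -6.64587459]
top0 52 0.17737002574007404 0.17236298576274747 54 0.137375171588629
top 76 0.18580660722177583 0.1827509229475811 32 0.14970274848968884
scene0 57 0.17377020629506568 0.16963729310940168 33 0.13733773393464074
scene 90 0.18500100180676557 0.18127083170815955 31 0.14922889036002568
wrist 0 0 0 55 0.15006802282432816
```

The strip itself has risen 12 mm, which is more than the 8 mm of play. I'll lift a little further to be sure.

servo_tool(deltas=[[[0, 0.0005, 0, 0.002, 0], [0, 0.0005, 0, 0.002, 0], [0, 0.0005, 0, 0.002, 0], [0, 0.0005, 0, 0.002, 0], [0, 0.0005, 0, 0.002, 0], [0, 0, 0, 0, 0], [0, 0, 0, 0, 0], [0, 0, 0, 0, 0]]])

```text
time: 6.0
tool_pos: [0.5252, 0.0052, 0.1961]
tool_rot: [-0.001, 0.673, 0.74, 0.0]
contact_force: [9.1, 1.0, -8.3]
gripper_width: 0.116
grasp_force: 58.5
```

```bash
python3 - <<'E'
from h import *
s=manip.state(); w=wristcloud(grab_frame("wrist"),s); t=cloud(grab_frame("top"))
for W in (w,t):
    R=W.reshape(-1,3); R=R[np.isfinite(R[:,0])]
    q=R[(abs(R[:,0]-.530)<.008)&(abs(R[:,1]+.06)<.012)&(R[:,2]>.12)&(R[:,2]<.18)]; print(len(q),np.median(q[:,2]))
print(s["tool_pos"],s["tool_rot"],s["contact_force"])
E
```

```text
43 0.15982227805196275
35 0.15860668798025043
[0.52521393 0.00522596 0.196115  ] [-7.40534216e-04  6.72542182e-01  7.40058420e-01  3.22438143e-05] [ 9.06817078  1.00080651 -8.34337805]
```

The lid rose 22 mm with no firm stop, so it is free. The catch stays where it is and I'll lift along the arc.

servo_tool(deltas=[[[0, 0.0033, 0.0003, 0.0099, 0], [0, 0.0033, 0.0004, 0.0099, 0], [0, 0.0041, 0.0004, 0.0096, 0], [0, 0.0042, 0.0005, 0.0095, 0], [0, 0.0049, 0.0005, 0.0092, 0], [0, 0.005, 0.0005, 0.0091, 0], [0, 0.0057, 0.0006, 0.0087, 0], [0, 0.0057, 0.0006, 0.0087, 0]]])

```text
time: 6.9
tool_pos: [0.5616, 0.0089, 0.2734]
tool_rot: [-0.001, 0.673, 0.74, -0.0]
contact_force: [3.4, 1.7, -8.6]
gripper_width: 0.113
grasp_force: 58.3
```

servo_tool(deltas=[[[0, 0.0064, 0.0006, 0.0082, 0], [0, 0.0065, 0.0007, 0.0082, 0], [0, 0.0071, 0.0007, 0.0076, 0], [0, 0.0071, 0.0008, 0.0075, 0], [0, 0.0077, 0.0008, 0.0069, 0], [0, 0.0078, 0.0008, 0.0069, 0], [0, 0.0076, 0.0008, 0.0057, 0], [0, 0.0077, 0.0008, 0.0058, 0]]])

```text
time: 7.7
tool_pos: [0.6201, 0.0148, 0.3323]
tool_rot: [0.0, 0.673, 0.74, 0.0]
contact_force: [-4.8, 2.0, -1.1]
gripper_width: 0.115
grasp_force: 58.3
```

servo_tool(deltas=[[[0, 0, 0, 0, 0], [0, 0, 0, 0, 0], [0, 0, 0, 0, 0], [0, 0, 0, 0, 0], [0, 0, 0, 0, 0], [0, 0, 0, 0, 0], [0, 0, 0, 0, 0], [0, 0, 0, 0, 0]]])

```text
time: 8.5
tool_pos: [0.6194, 0.0148, 0.3318]
tool_rot: [0.0, 0.673, 0.74, 0.0]
contact_force: [-6.8, 2.1, 1.6]
gripper_width: 0.114
grasp_force: 59.8
```

```bash
python3 - <<'E'
from h import *
s=manip.state(); print(s["tool_pos"],s["contact_force"],s["grasp_force"])
f=grab_frame("scene"); save(f,"s2.png")
yaw=np.radians(5.9); X=np.array([np.cos(yaw),np.sin(yaw)]); Y=np.array([-X[1],X[0]])
hd=np.array([.5203,.0089]); 
for n,c in(("scene",cloud(f)),("top",cloud(grab_frame("top")))):
    R=c.reshape(-1,3); R=R[np.isfinite(R[:,0])]
    d=R[:,:2]-hd; a=.235-d@X; b=d@Y; v=R[:,2]-.134   # a: distance before hinge
    m=(abs(b+.105)<.06)&(a>.05)&(a<.2)&(v>.04)&(v<.2)&(abs(np.degrees(np.arctan2(v,a))-45)<15)
    print(n,m.sum(),np.degrees(np.percentile(np.arctan2(v[m],a[m]),[10,30,50,70,90])))
E
```

```text
[0.6193913  0.01477907 0.33177449] [-6.78752051  2.1229377   1.61332538] 59.8018079996109
scene 1233 [45.00172597 45.66948536 46.07670715 46.47691544 48.947127  ]
top 1031 [44.05265764 45.19944085 45.59940754 45.89962156 47.37472849]
```

View pics/s2.png

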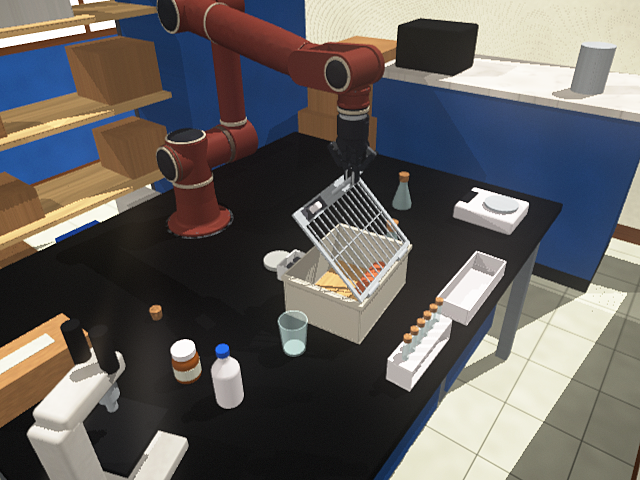

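The scene view shows the lid held open at the handle near (350,180). It measures about 45.5 degrees, and the things around the tub look unmoved. The force is small and steady, so I'm handing the job in.

```bash
python3 -c "
from plant import manip
print(manip.job_done())"
```

```text
the job is handed in; nothing more can be done
None
```

The tug showed the lid was not caught (it rose 22 mm, well past the 8 mm of play), so I left the catch alone, lifted the lid to about 45 degrees and handed in while still holding it; nothing around the tub looked moved in the last picture.

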